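Close the dust trap and secure its cover with the turnbuttons

TASK

The dust trap has been emptied: lower its hatch cover (the larger of the two panels with a pull) into the opening of the plywood box until it lies flat and fully home, without dropping it, then turn both turnbuttons square across the edge so that they hold it down. Turn aside first any turnbutton that is in the way, and leave everything else on the bench standing where it is.

Things in the scene. Friction and masses are not known exactly. Their poses are not given: they have to be found in the camera images.
- dust_box: Fixed plywood dust trap, 210 (x) by 180 (y) by 70 high, grey hose stub (48 diameter, 40 long) on its +x end. Origin: centre of its underside, on the bench. Centred in its top an opening 130 (x) by 100 (y) with a rebate 12 deep (ledge 11 wide all round) in which the cover lies flush with the rim. Two turnbuttons stand on the 40 mm rim.
- seat (a point): Centre of the rebate's ledge, 58 mm above the bench, axes as the dust box: the cover's origin lies here when it is home.
- cover: Loose oak hatch cover, 123 (x) by 93 (y) by 12 thick, about 0.16 kg, with a square dark wooden pull 30 by 30, 32 high (sides along the cover's x and y) in the middle of its top; total height 44. Lies flat on the bench, pull up. Origin at the centre of its underside. It fits either way round.
- button_left (a joint): Turnbutton on the box's +y side: dark wooden bar 80 long, 18 wide, 22 high (underside 2.5 mm above the rim) on a vertical screw at its middle. Value (rad): 0 square across the opening's edge (inner end overhangs it by 18 mm), growing anticlockwise from above, stops at +-1.62; near +-1.57 it lies along the edge; beyond 1.2 either way it is clear. Light friction (0.05 N m); stays where left.
- pivot_left (a point): Pivot of the turnbutton on the box's +y side, on its vertical axis at half the bar's height (83.5 mm above the bench, 11 mm below the bar's top): at (0, +72) mm in the dust box's frame. Its y axis runs along the bar and turns with it.
- button_right (a joint): Turnbutton on the box's -y side: dark wooden bar 80 long, 18 wide, 22 high (underside 2.5 mm above the rim) on a vertical screw at its middle. Value (rad): 0 square across the opening's edge (inner end overhangs it by 18 mm), growing anticlockwise from above, stops at +-1.62; near +-1.57 it lies along the edge; beyond 1.2 either way it is clear. Light friction (0.05 N m); stays where left.
- pivot_right (a point): Pivot of the turnbutton on the box's -y side, on its vertical axis at half the bar's height (83.5 mm above the bench, 11 mm below the bar's top): at (0, -72) mm in the dust box's frame. Its y axis runs along the bar and turns with it.
- small_panel: A smaller oak panel with the same pull, 85 by 70 by 12 (44 high with the pull), not for this box. Origin at the centre of its underside. Leave alone.
- glue_bottle: Upright glue bottle, 56 diameter, 160 high, standing close beside the cover, about 110 mm from its centre, off its +x or its +y side. Origin at the centre of its underside. Leave alone.
- offcut: Offcut of pale wood 70 by 45 by 22 high, lying close beside the cover (off its +x or +y side, the one where the bottle is not). Origin at the centre of its underside. Leave alone.
- jug: Clear measuring jug, 100 diameter, 130 high, with two brush handles up to 220 high and a handle at its +y side, at the back of the bench. Origin at the centre of its underside. Leave alone.
- paper_cup: Paper cup, 72 diameter, 85 high, close in front of the robot. Origin at the centre of its underside. Leave alone.
- tool_carton: White open carton of tools, 130 by 100, 80 high (tools up to 105), far out to one side. Origin at the centre of its underside. Leave alone.
Not all that is in view belongs to the job. Leave any purple or yellow look-alike of the cover alone.

How it is judged (in metres and radians):
On the way, in this order (a step that is already met when the one before it is completed fails the run):
1. the cover lies fully home in the rebate, let go (horizontal distance between cover and seat below 0.006 m and z of cover in the frame of seat between -0.003 and 0.003 m and angle between cover's own z axis and vertical below 0.04 rad and angle between the x axis of cover and the x axis of dust_box, either way round below 0.1 rad and contact force between cover and the fingers below 0.1 N), for 0.2 s.
2. both turnbuttons are turned across the edge over the cover (horizontal distance between cover and seat below 0.006 m and z of cover in the frame of seat between -0.003 and 0.003 m and angle between cover's own z axis and vertical below 0.04 rad and angle between the x axis of cover and the x axis of dust_box, either way round below 0.1 rad and value of joint button_left between -0.25 and 0.25 rad and value of joint button_right between -0.25 and 0.25 rad), for 0.2 s.
At the end, for the whole second after the job is handed in: The cover lies in the rebate (origin within 6 mm of the seat's centre in plan and 3 mm in height, tilt under 0.04 rad, sides parallel to the box's within 0.1 rad), at rest and let go, and both turnbutton joints read within 0.25 rad of 0 (all of step 2 and contact force between cover and the fingers below 0.1 N and linear speed of cover below 0.02 m/s); the robot touches nothing.
It fails at once if the cover is dropped (moves faster than 0.6 m/s out of the gripper) (linear speed of cover above 0.6 m/s and contact force between cover and the fingers below 0.1 N).
It fails at once if the small panel or the glue bottle is shifted by more than 30 mm or tipped over (distance of any of small_panel, glue_bottle from where it was at the start of the episode above 0.03 m or angle between any of small_panel, glue_bottle's own z axis and vertical above 0.5 rad).
It fails at once if the offcut or the jug is shifted by more than 30 mm or tipped over (distance of any of offcut, jug from where it was at the start of the episode above 0.03 m or angle between any of offcut, jug's own z axis and vertical above 0.5 rad).
It fails at once if the paper cup or the tool carton is shifted by more than 30 mm or tipped over (distance of any of paper_cup, tool_carton from where it was at the start of the episode above 0.03 m or angle between any of paper_cup, tool_carton's own z axis and vertical above 0.5 rad).
It also fails if it takes over 72 s, if anything falls off the work surface, if the arm or the gripper's body presses on something with over 40 N, if the wrist force passes 120 N, or if a joint passes its speed limit or range.

ROBOT

A 7-joint arm with a two-finger parallel gripper is mounted at the origin on the work surface. World frame = base frame: x ahead of the robot, y to its left, z up, the work surface at z = 0. Lengths are in mm, angles in rad, forces in N, time in s.
With the tool pointing down it reaches from about 350 to 900 mm from the base axis. Payload 7.2 kg.
Tool frame: the origin (TCP) lies at the very end of the fingers, on their centre line; the grasp point (between the pads) lies 19 mm behind it (robot.grip_point_offset is the distance from the TCP to the grasp point, in mm); z points along the fingers, y is the line along which they close (so a half turn about z gives the same grasp; the last joint's range is limited). The gripper opens to 88 mm and grips with 3 to 60 N. Pads are 20 mm wide; open, the fingers measure 115 mm over their backs; the gripper's body (75 mm by 178 mm) begins 61 mm behind the grasp point.
Start: joints at [-0.068, 0.411, -0.013, 1.596, 0.006, 1.134, -0.082], TCP at [625.004, -0.011, 185.053] pointing down, gripper open.
Joint ranges: [-2.95, 2.95], [-0.29, 1.99], [-1.47, 1.44], [0.14, 2.54], [-1.03, 4.17], [0.13, 1.85], [-2.86, 2.86]. Speed limits (rad/s): [2.39, 2.39, 3.01, 3.01, 3.14, 3.14, 3.14].

INTERFACE

Orientations are given as [roll, pitch, yaw] about the fixed x, y, z axes, in that order (R = Rz(yaw) Ry(pitch) Rx(roll)).
In Python, from bench import status, viewer, workorder, robot gives the robot as it stands. The module is installed in compiled form; this text tells all that it offers.
- The arm moves only by the shell command python3 -m pendant 'ROWS'. ROWS is text: rows parted by semicolons, each of 5 numbers parted by spaces: the closure, from 0 (fully open) to 1 (shut), then the shift along the tool's x, y, z in m, then the turn about the tool's z in rad. In form: jaw x y z yaw; .... A call has 1 to 10 rows; each row shifts and turns the commanded pose from where the row before left it, along the tool's axes as they then stand; what a row does not reach is not made up. A row lasts 1/10 s, in which the tool goes at most 50 mm and 8.59 degrees, less where a joint would pass 70% of its speed; a pose out of reach is approached as far as the arm can. A call with a gripper value outside its range is refused whole. The fingers move at their own pace and stop on an object; the grip force is fixed at half the most. Time passes only in rows, so rows that do not move let the fingers close. It gives the time, the measured TCP pose, the force, the opening and the grip force at its end, in the units of the state.
- status.get_obs(): the state, without advancing time (a new reading comes with each control period).
- viewer.capture(name): name is "scene" or "side" or "wrist"; returns the picture (480x640x3 uint8, blue, green, red); there is no depth.
- viewer.camera_model(name): a dict with "fx", "fy", "cx", "cy" (pixels), "D" ([k1, k2, p1, p2, k3] as OpenCV has them; the pictures are not rectified), "T" (4x4, takes a point from camera to world coordinates). Camera axes: x right, y up, looking along -z (the intrinsics and any distortion apply to the point x, -y, -z); pixel columns grow to the right and rows downward; lengths in mm; the calibration is good to about 2 mm. A picture is of the moment at which its call begins: read the wrist's pose just before it. camera_model takes no time and is no camera call; for the wrist camera it gives the pose at the moment of the call.
- workorder.close_job(): hands the job in; it is judged then, once.
Trained networks look in the newest picture that a camera, given by its name, has taken for a name from the list of things; names that differ only in an ending like _2 or _b are one class to them, and where a whole thing is asked for, a point or a joint stands for the part that bears it (a point fixed in the world has none). Each returns a list of dicts, best first, with "score" (0 to 1); they miss things now and then, are a little off and sometimes report something else, mostly with a low value. They report only what shows in the picture. A call takes as long as a camera call. They do not tell look-alikes from the thing itself.
- viewer.recognise(camera, target): "position" ([x, y, z] in mm, in the coordinates of the camera as it stood for that picture, good to about 4 mm: the middle of the surface that is visible of it).
- viewer.masks_of(camera, target): "mask" (480x640 bool, what is visible of it).
The state is a dict: "t": time; "joint_positions": joint angles; "joint_velocities": joint speeds; "tau": joint torques, N m; "position": TCP position; "eef_rot": TCP orientation; "force": force on the tool from outside, world axes, zero at the start; "wrist_torque": the same for the moment, N m; "opening": finger opening in mm; "finger_force": force on a finger pad.
Only numpy, scipy, OpenCV 4.12 (cv2) and the standard library are available. Lean on these libraries where they do the work, as an engineer would, in place of code of your own. Each camera call takes 0.05 s, during which the arm holds its last target. There are 200 camera calls.

## Working session

There is one attempt and no reset: what is moved stays moved. The work goes in short steps, Python scripts to look and compute and a shell command to move; the robot and the scene stay as the last step left them, time stands still between calls to the robot, and variables do not carry over. Pictures are saved under pics/ and viewed, at most 13 in all, crops included, and the job is handed in when it is done.

```bash
mkdir -p pics; cat > h.py <<'E'
import numpy as np, cv2
from bench import status, viewer, workorder, robot
def world(T,p): return (np.array(T)@np.r_[p,1])[:3]
def ray(m,u,v,z):
    K=np.array([[m['fx'],0,m['cx']],[0,m['fy'],m['cy']],[0,0,1.]])
    x,y=cv2.undistortPoints(np.array([[[u,v]]],float),K,np.array(m['D'],float))[0,0]
    T=np.array(m['T']); d=T[:3,:3]@np.array([x,-y,-1]); o=T[:3,3]
    return o+d*(z-o[2])/d[2]
def proj(m,P):
    K=np.array([[m['fx'],0,m['cx']],[0,m['fy'],m['cy']],[0,0,1.]])
    q=np.linalg.inv(np.array(m['T']))@np.r_[P,1]
    return cv2.projectPoints(np.array([[q[0],-q[1],-q[2]]]),np.zeros(3),np.zeros(3),K,np.array(m['D'],float))[0].ravel()
def rectify(m,img,mask_z): pass
E
python3 - <<'E'
from h import *
for c in ['scene','side']:
    m=viewer.camera_model(c); im=viewer.capture(c); cv2.imwrite(f'pics/{c}0.png',im)
    print(c,np.round(np.array(m['T'])[:3,3]))
    for t in ['dust_box','cover','button_left','small_panel','glue_bottle','offcut','jug','paper_cup','tool_carton']:
        for r in viewer.recognise(c,t)[:3]:
            w=world(m['T'],r['position']); print(t,round(r['score'],2),np.round(w),np.round(proj(m,w)))
E
```

```text
scene [1465.  181. 1222.]
dust_box 0.81 [549. 203.  71.] [386. 268.]
cover 0.78 [ 329. -182.   10.] [259. 202.]
cover 0.76 [ 208. -330.   12.] [222. 167.]
cover 0.66 [ 526. -182.   10.] [241. 253.]
button_left 0.68 [527. 277.  94.] [417. 260.]
button_left 0.42 [550. 204.  67.] [386. 269.]
small_panel 0.66 [ 423. -448.   11.] [161. 212.]
glue_bottle 0.79 [580. -85.  87.] [270. 256.]
offcut 0.7 [545. 203.  67.] [385. 268.]
offcut 0.6 [ 621. -231.   21.] [213. 276.]
jug 0.58 [776.  24.  94.] [297. 327.]
paper_cup 0.59 [547. 207.  69.] [387. 268.]
paper_cup 0.56 [415.  11.  52.] [320. 223.]
tool_carton 0.83 [433. 473.  56.] [491. 252.]
side [ 454. -770.  833.]
dust_box 0.82 [530. 155.  57.] [327. 203.]
cover 0.85 [ 317. -198.   15.] [239. 319.]
cover 0.82 [ 517. -195.    8.] [328. 319.]
cover 0.59 [275. 211.  16.] [237. 201.]
button_left 0.65 [523. 261.  96.] [323. 169.]
button_left 0.42 [540. 123.  91.] [331. 200.]
small_panel 0.59 [ 412. -461.   11.] [278. 438.]
glue_bottle 0.72 [ 555. -109.   86.] [344. 267.]
glue_bottle 0.48 [540. 128.  91.] [331. 199.]
glue_bottle 0.35 [ 514. -194.   11.] [326. 318.]
offcut 0.74 [ 615. -240.   25.] [374. 331.]
jug 0.78 [771.  -2.  96.] [428. 231.]
paper_cup 0.92 [401.  -6.  58.] [278. 244.]
tool_carton 0.67 [429. 432.  56.] [291. 148.]
tool_carton 0.53 [773.  -1.  96.] [428. 231.]
```

View pics/scene0.png

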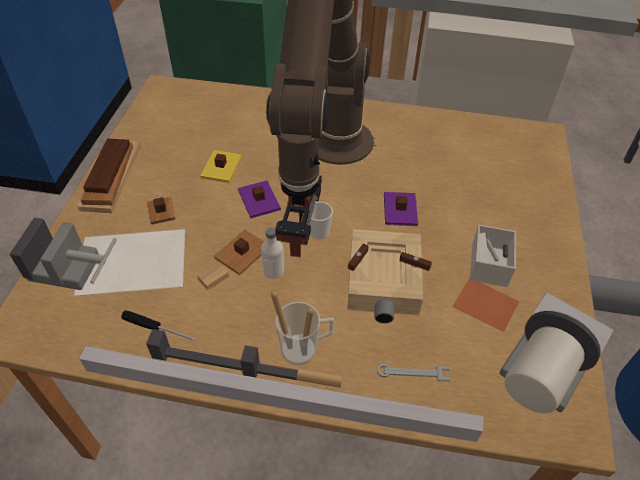

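View pics/side0.png

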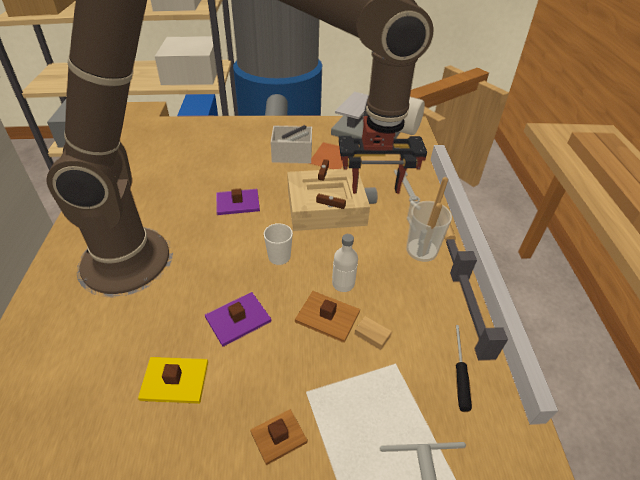

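The scene view shows the oak cover at px (241,250), with the bottle at (272,255) and the offcut at (213,276). The box is at (386,270): its left button (415,261) lies across the edge and its right button (358,257) is askew. The purple and yellow panels are look-alikes.

```bash
python3 - <<'E'
from h import *
o=status.get_obs(); print(o['position'],o['eef_rot'],o['opening'],o['t'])
m=viewer.camera_model('wrist'); print(np.round(m['T'],2),m['fx'],m['cx'],m['cy'],m['D'])
E
python3 -m pendant '0 0 0 -0.05 0; 0 0 0 -0.05 0; 0 0 0 -0.05 0; 0 0 0 -0.05 0'
```

```text
[6.25007306e+02 8.34641372e-04 1.85056810e+02] [ 3.14154448e+00 -1.80123584e-06  1.57084073e+00] 87.87436839668605 1.0
[[ 1.0000e+00 -0.0000e+00 -0.0000e+00  6.2588e+02]
 [ 0.0000e+00  9.7000e-01  2.4000e-01  6.4730e+01]
 [ 0.0000e+00 -2.4000e-01  9.7000e-01  3.8475e+02]
 [ 0.0000e+00  0.0000e+00  0.0000e+00  1.0000e+00]] 392.5958918667725 314.14613626188435 237.83163633846505 [-0.01937177  0.          0.          0.          0.        ]
t: 1.4
position: [624.6, -0.1, 387.3]
eef_rot: [3.141, -0.0, 1.571]
force: [1.4, 0.3, -1.3]
opening: 87.5
finger_force: 0.0
```

```bash
python3 -m pendant '0 0.05 -0.04 0 0; 0 0.03 -0.04 0 0; 0 0 0 0 0;0 0 0 0 0'; python3 - <<'E'
from h import *
m=viewer.camera_model('wrist'); im=viewer.capture('wrist'); cv2.imwrite('pics/w1.png',im)
for t in ['dust_box','cover','button_left','small_panel','glue_bottle','offcut','paper_cup','jug']:
    for r in viewer.recognise('wrist',t)[:3]:
        w=world(m['T'],r['position']); print(t,round(r['score'],2),np.round(w),np.round(proj(m,w)))
for t in ['cover','button_left','dust_box']:
    for r in viewer.masks_of('wrist',t)[:4]:
        k=r['mask'].astype(np.uint8); c=max(cv2.findContours(k,0,1)[0],key=cv2.contourArea)
        print(t,round(r['score'],2),k.sum(),cv2.minAreaRect(c))
E
```

```text
t: 1.8
position: [553.2, 69.8, 385.8]
eef_rot: [3.14, -0.0, 1.573]
force: [0.3, -0.8, -0.2]
opening: 87.8
finger_force: 0.0
dust_box 0.68 [531. 210.  66.] [295.  78.]
cover 0.72 [ 501. -152.   12.] [280. 325.]
cover 0.56 [279. 222.  10.] [115.  75.]
cover 0.55 [530. 211.  67.] [295.  77.]
button_left 0.9 [524. 259.  93.] [288.  29.]
small_panel 0.2 [539. 131.  91.] [302. 143.]
glue_bottle 0.58 [558. -78. 103.] [317. 306.]
offcut 0.75 [ 624. -252.   24.] [356. 385.]
paper_cup 0.93 [388.   1.  46.] [196. 237.]
jug 0.93 [783.  23.  97.] [492. 231.]
cover 0.71 6672 ((110.37764739990234, 74.91471099853516), (76.32829284667969, 94.01283264160156), 79.87532806396484)
cover 0.31 965 ((301.4310302734375, 143.67242431640625), (65.5504379272461, 15.784102439880371), 21.801410675048828)
button_left 0.82 973 ((287.802001953125, 26.914661407470703), (18.570873260498047, 57.8176383972168), 10.784297943115234)
button_left 0.51 27301 ((310.138427734375, 80.06062316894531), (165.5455322265625, 199.9896240234375), 82.03038787841797)
dust_box 0.95 27220 ((310.35064697265625, 79.93187713623047), (165.84397888183594, 198.9608917236328), 81.6070785522461)
dust_box 0.23 1024 ((301.46551513671875, 143.58621215820312), (66.29324340820312, 17.083974838256836), 21.801406860351562)
```

View pics/w1.png

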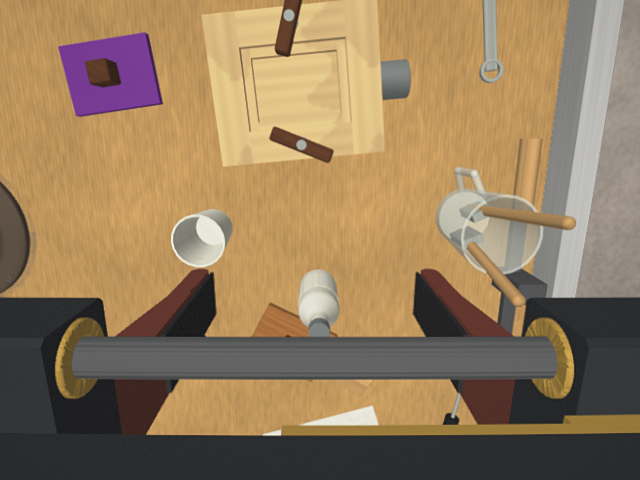

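The wrist view shows the box rim corners at px (203,14), (378,0), (385,151) and (223,165). The left pivot is at (289,15) with the bar nearly across, and the right pivot is at (301,145) with its bar from (271,133) to (332,155). I'll go over the box for a closer view.

```bash
python3 -m pendant '0 0.05 0 0.02 0; 0 0.05 0 0.02 0; 0 0.05 0 0.02 0; 0 0.03 -0.01 0 0; 0 0 0 0 0;0 0 0 0 0'; python3 - <<'E'
from h import *
m=viewer.camera_model('wrist'); im=viewer.capture('wrist'); cv2.imwrite('pics/w2.png',im)
print(np.round(m['T'],3))
for t in ['dust_box','button_left']:
    for r in viewer.masks_of('wrist',t)[:3]:
        k=r['mask'].astype(np.uint8); c=max(cv2.findContours(k,0,1)[0],key=cv2.contourArea)
        z=94.5 if k.sum()<9000 else 70
        P=np.array([ray(m,*p,z)[:2] for p in c[:,0]],np.float32)
        print(t,round(r['score'],2),k.sum(),cv2.minAreaRect(P))
E
```

```text
t: 3.0
position: [543.7, 238.7, 329.2]
eef_rot: [-3.142, 0.0, 1.572]
force: [0.0, -0.5, 0.6]
opening: 87.7
finger_force: 0.0
[[ 1.00000e+00 -2.00000e-03 -0.00000e+00  5.44433e+02]
 [ 2.00000e-03  9.70000e-01  2.42000e-01  3.03569e+02]
 [-0.00000e+00 -2.42000e-01  9.70000e-01  5.28896e+02]
 [ 0.00000e+00  0.00000e+00  0.00000e+00  1.00000e+00]]
dust_box 0.6 27722 ((548.365966796875, 206.496826171875), (245.5271453857422, 217.28622436523438), 4.65643310546875)
dust_box 0.39 1358 ((559.1324462890625, -26.293087005615234), (51.92856979370117, 58.062496185302734), 0.054691117256879807)
button_left 0.91 1137 ((525.165771484375, 273.47003173828125), (78.5855484008789, 17.97673797607422), 76.41205596923828)
button_left 0.62 1337 ((559.9152221679688, -26.24538230895996), (57.991249084472656, 50.67694854736328), 89.79464721679688)
```

View pics/w2.png

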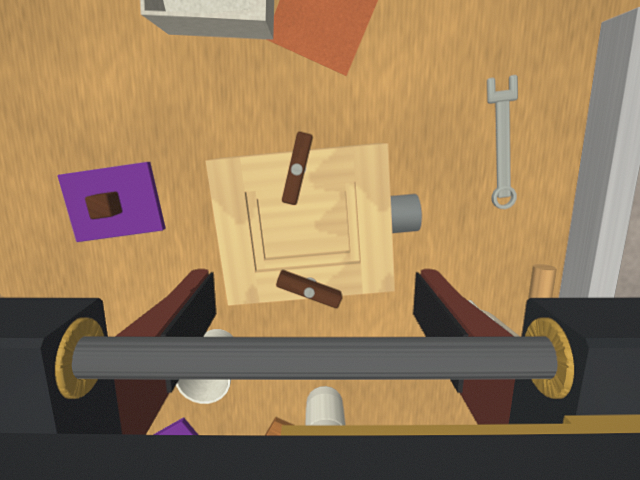

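The box is fully in view: rim corners (206,160), (388,144), (394,292), (228,304), and pivot screws at (297,170) and (309,293). I'll fit the box pose from these.

```bash
python3 - <<'E'
from h import *
im=cv2.imread('pics/w2.png'); m=viewer.camera_model('wrist')
def blob(u,v):
    w=im[v-9:v+10,u-9:u+10].astype(int); k=(w.min(2)>110)&(np.ptp(w,axis=2)<35); y,x=np.nonzero(k); return u-9+x.mean(),v-9+y.mean(),k.sum()
s=[blob(297,170),blob(309,293)]; print(s)
S=[ray(m,a,b,95)[:2] for a,b,_ in s]; print('pivots',np.round(S,1))
d=S[0]-S[1]; c=(S[0]+S[1])/2; print('centre',c,'dist',np.hypot(*d),'yaw',np.arctan2(-d[0],d[1]))
C=np.float32([[206,160],[388,144],[394,292],[228,304]]).reshape(-1,1,2)
C=cv2.cornerSubPix(cv2.cvtColor(im,6),C,(5,5),(-1,-1),(3,30,.01)).reshape(-1,2)
R=np.array([ray(m,*p,70)[:2] for p in C]); print(C.round(1).tolist(),R.round(1).tolist(),R.mean(0))
for a,b in [(0,1),(3,2)]: e=R[b]-R[a]; print('len',np.hypot(*e),'ang',np.arctan2(e[1],e[0]))
for a,b in [(3,0),(2,1)]: e=R[b]-R[a]; print('len',np.hypot(*e),'ang',np.arctan2(e[1],e[0])-np.pi/2)
# bars: dark-red pixels around the screws
for (u,v,_) in s:
    x0,y0=int(u)-45,int(v)-45; w=im[y0:y0+90,x0:x0+90].astype(int)
    k=((w[...,2]<105)).astype(np.uint8); n,L,st,ce=cv2.connectedComponentsWithStats(k); i=1+np.argmax(st[1:,4])
    yy,xx=np.nonzero(L==i); P=np.float32([ray(m,x+x0,y+y0,94.5)[:2] for x,y in zip(xx,yy)]); r=cv2.minAreaRect(P); vx=cv2.fitLine(P,2,0,.01,.01).ravel(); print(r,np.arctan2(vx[1],vx[0]))
E
```

```text
[(np.float64(296.36893203883494), np.float64(169.01941747572815), np.int64(103)), (np.float64(308.73493975903614), np.float64(292.30120481927713), np.int64(83))]
pivots [[526.3 270.9]
 [539.  127.1]]
centre [532.6638827  199.00213703] dist 144.43064148305353 yaw 0.08817608337344714
[[204.8000030517578, 160.1999969482422], [387.5, 142.89999389648438], [394.20001220703125, 291.29998779296875], [227.6999969482422, 305.29998779296875]] [[419.9, 279.6], [629.5, 298.4], [645.5, 118.0], [436.3, 99.7]] [532.78342861 198.93764656]
len 210.39881003738975 ang 0.08974092731917821
len 209.98612575041676 ang 0.08729223989423864
len 180.59411269419712 ang 0.09089011596433894
len 181.10830021962533 ang 0.08860471645286805
((526.4429931640625, 271.20489501953125), (78.13197326660156, 16.64013671875), 75.91804504394531) 1.3254682
((539.9747924804688, 131.30029296875), (21.990333557128906, 78.52962493896484), 68.17181396484375) -0.38497728
```

Box centre is (532.7, 199.0), yaw 0.089. Left button reads about -0.335 and right about +1.10, so both are in the way. I'll grip the left bar at its pivot and turn it aside.

```bash
python3 -m pendant '0 0.032 -0.0175 0.04 0; 0 0 0 0.05 0.125; 0 0 0 0.05 0.122; 0 0 0 0.05 0; 0 0 0 0.04 0; 0 0 0 0 0; 0 0 0 0 0'
```

```text
t: 3.85
position: [528.4, 267.1, 103.3]
eef_rot: [3.141, 0.0, 1.322]
force: [0.1, 0.4, 1.4]
opening: 87.8
finger_force: 0.0
```

```bash
python3 -m pendant '0 0.003 -0.003 0.013 0; 0 0 0 0.013 0; 0 0 0 0 0; 0 0 0 0 0'; python3 -m pendant '1 0 0 0 0;1 0 0 0 0;1 0 0 0 0;1 0 0 0 0;1 0 0 0 0'
```

```text
t: 4.25
position: [525.5, 271.5, 76.6]
eef_rot: [3.142, 0.0, 1.324]
force: [-0.5, -0.4, -0.1]
opening: 87.8
finger_force: 0.0
t: 4.75
position: [525.4, 271.5, 76.5]
eef_rot: [3.142, -0.0, 1.324]
force: [0.2, -0.3, 0.0]
opening: 51.3
finger_force: 0.0
```

```bash
python3 -m pendant '1 0 0 0 0;1 0 0 0 0;1 0 0 0 0;1 0 0 0 0;1 0 0 0 0'; python3 -m pendant '1 0 0 0 0.1;1 0 0 0 0.145;1 0 0 0 0.145;1 0 0 0 0.145;1 0 0 0 0.145;1 0 0 0 0.145;1 0 0 0 0.145;1 0 0 0 0.145;1 0 0 0 0;1 0 0 0 0'
```

```text
t: 5.25
position: [525.4, 271.5, 76.4]
eef_rot: [3.142, 0.0, 1.324]
force: [-0.9, -0.3, -0.1]
opening: 11.6
finger_force: 0.0
t: 6.25
position: [525.3, 271.7, 76.4]
eef_rot: [3.141, -0.0, 0.213]
force: [-0.0, 1.0, -0.2]
opening: 0.3
finger_force: 0.0
```

No bar in the grip (opening 0.3). I'll look.

```bash
python3 - <<'E'
from h import *
im=viewer.capture('wrist'); cv2.imwrite('pics/w3.png',im)
a=viewer.capture('side')[140:260,230:430]; b=viewer.capture('scene')[190:330,290:470]
a=cv2.resize(a,(400,240),interpolation=2); b=cv2.resize(b,(360,280),interpolation=2)
o=np.zeros((520,640,3),np.uint8); o[:480//2,:400]=a; o[240:520,:360]=b
cv2.imwrite('pics/m3.png',np.vstack([cv2.resize(im,(400,300)),np.zeros((0,400,3),np.uint8)])); 
p=np.zeros((540,800,3),np.uint8); p[:240,:400]=a; p[250:530,:360]=b; p[:300,400:]=cv2.resize(im,(400,300)); cv2.imwrite('pics/m3.png',p)
E
```

```text
(no output)
```

View pics/m3.png

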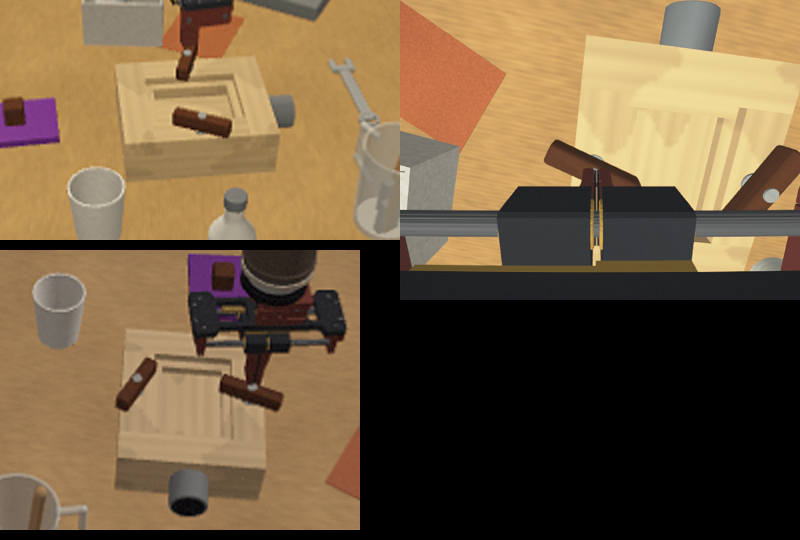

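```bash
python3 - <<'E'
from h import *
o=status.get_obs(); print(o['position'],robot.grip_point_offset,o['opening'])
P=np.array(o['position']); p=np.zeros((520,800,3),np.uint8)
for i,c in enumerate(['wrist','side']):
    m=viewer.camera_model(c); im=viewer.capture(c)
    u=proj(m,P); print(c,u,proj(m,P+[0,0,20]))
    h=(45,40)[i]; x,y=map(int,u.round()); k=im[y-h:y+h,x-h:x+h].copy(); k=cv2.resize(k,(400,400),interpolation=0); cv2.drawMarker(k,(200,200),(0,255,0),0,16)
    p[:400,400*i:400*i+400]=k
cv2.imwrite('pics/m4.png',p)
E
```

```text
[525.43899452 271.51283398  76.3992062 ] 18.700000000000003 0.2677260115099768
wrist [312.65174508 267.77880898] [312.53757655 280.74516991]
side [323.28820762 171.92739204] [323.51398728 166.31206047]
```

View pics/m4.png

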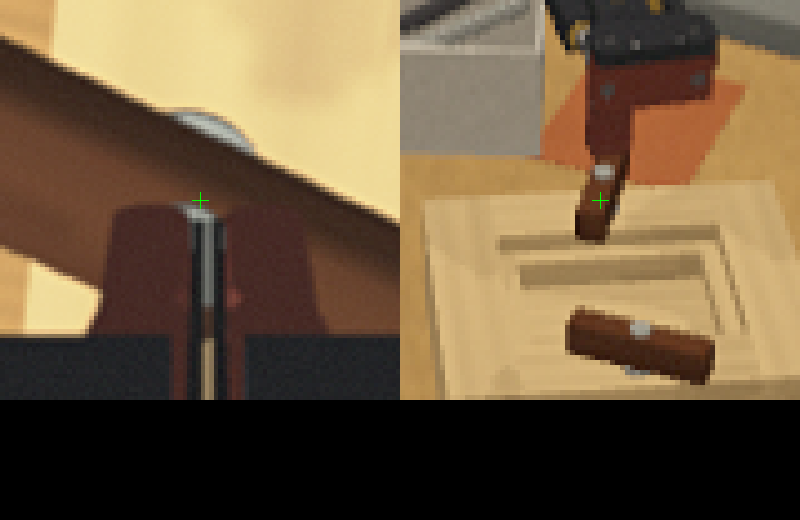

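The side and wrist views suggest that the fingers end above the bar, higher than the reported TCP. I'll test that with a small downward touch.

```bash
python3 -m pendant '1 0 0 0.002 0; 1 0 0 0 0'; python3 -m pendant '1 0 0 -0.002 0; 1 0 0 -0.02 0; 1 0 0 0 0'
```

```text
t: 6.7
position: [525.3, 271.3, 74.1]
eef_rot: [3.141, 0.0, 0.209]
force: [-0.4, 0.2, -1.0]
opening: 0.4
finger_force: 0.0
t: 7.0
position: [526.9, 272.2, 98.5]
eef_rot: [-3.14, -0.003, 0.209]
force: [0.8, 0.5, 0.8]
opening: 0.5
finger_force: 0.0
```

```bash
python3 - <<'E'
from h import *
from scipy.spatial.transform import Rotation as R
o=status.get_obs(); m=viewer.camera_model('wrist'); Rt=R.from_euler('xyz',o['eef_rot']).as_matrix(); P=np.array(o['position'])
for z in [0,-19,-40]:
  print(z,[proj(m,P+Rt@np.array([x,y,z])).round().tolist() for x in(-10,0,10) for y in(-44,44)])
im=cv2.imread('pics/w2.png'); cv2.imwrite('pics/c5.png',cv2.resize(im[240:330,170:470],(800,240)))
E
python3 -m pendant '0 0 0 0 0; 0 0 0 0 0;0 0 0 0 0; 0 0 0 0 0; 0 0 0 0 0;0 0 0 0 0'
```

```text
0 [[231.0, 285.0], [394.0, 285.0], [230.0, 268.0], [395.0, 268.0], [229.0, 250.0], [396.0, 250.0]]
-19 [[224.0, 299.0], [402.0, 299.0], [222.0, 280.0], [403.0, 280.0], [221.0, 260.0], [404.0, 260.0]]
-40 [[213.0, 318.0], [412.0, 318.0], [212.0, 297.0], [413.0, 297.0], [210.0, 275.0], [415.0, 275.0]]
t: 7.6
position: [525.3, 271.5, 96.2]
eef_rot: [3.141, 0.0, 0.209]
force: [0.1, 0.3, 0.2]
opening: 45.1
finger_force: 0.0
```

View pics/c5.png

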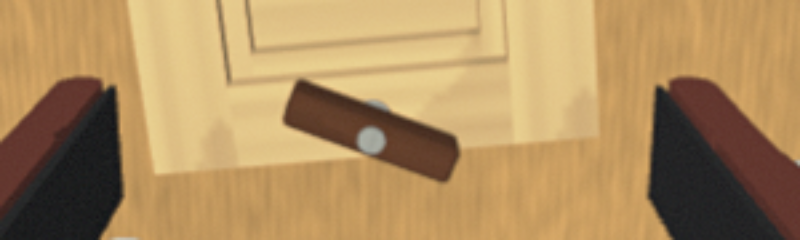

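The pad tip corners at px (213,272) and (417,272) fit a tip about 38 mm above the reported TCP, so all my heights need to be about 38 mm lower. I'll turn back to the bar's angle and go down carefully.

```bash
python3 -m pendant '0.4 0 0 0 -0.14;0.4 0 0 0 -0.14;0.4 0 0 0 -0.14;0.4 0 0 0 -0.14;0.4 0 0 0 -0.14;0.4 0 0 0 -0.14;0.4 0 0 0 -0.14;0.4 0 0 0.015 -0.135; 0.4 0 0 0.015 0;0.4 0 0 0 0'; python3 -m pendant '0.4 0 0 0.01 0;0.4 0 0 0.01 0;0.4 0 0 0 0'
```

```text
t: 8.6
position: [524.3, 270.6, 64.6]
eef_rot: [-3.139, 0.002, 1.323]
force: [0.0, -0.6, -0.5]
opening: 52.7
finger_force: 0.0
t: 8.9
position: [524.6, 271.1, 45.1]
eef_rot: [-3.14, 0.001, 1.324]
force: [0.5, -0.9, -0.1]
opening: 52.8
finger_force: 0.0
```

```bash
python3 -m pendant '1 0 0 0 0;1 0 0 0 0;1 0 0 0 0;1 0 0 0 0;1 0 0 0 0;1 0 0 0 0;1 0 0 0 0'
```

```text
t: 9.6
position: [523.5, 272.1, 46.6]
eef_rot: [-3.139, 0.001, 1.325]
force: [-5.9, -0.0, 5.2]
opening: 17.5
finger_force: 30.0
```

The bar is gripped (17.5 mm, 30 N). Now I'll turn it aside, tool +1.12.

```bash
python3 -m pendant '1 0 0 0 0.14;1 0 0 0 0.14;1 0 0 0 0.14;1 0 0 0 0.14;1 0 0 0 0.14;1 0 0 0 0.14;1 0 0 0 0.14;1 0 0 0 0.14;1 0 0 0 0;1 0 0 0 0'; python3 -m pendant '0.4 0 0 0 0;0.4 0 0 0 0;0.4 0 0 0 0;0.4 0 0 0 0'
```

```text
t: 10.6
position: [522.0, 273.8, 46.6]
eef_rot: [-3.139, 0.004, 0.206]
force: [-10.0, 3.3, 7.7]
opening: 17.6
finger_force: 30.0
t: 11.0
position: [525.8, 271.1, 46.4]
eef_rot: [3.141, -0.0, 0.203]
force: [0.2, 0.7, -0.5]
opening: 46.4
finger_force: 0.0
```

```bash
python3 -m pendant '0.4 0 0 -0.04 0;0.4 -0.0055 0.048 0 0;0.4 -0.0055 0.048 0 0;0.4 -0.005 0.0475 0 0;0.4 0 0 0 0.147;0.4 0 0 0 0.147;0.4 0 0 0 0.147;0.4 0 0 0 0.147;0.4 0 0 0 0;0.4 0 0 0 0'
```

```text
t: 12.0
position: [538.8, 127.7, 86.3]
eef_rot: [3.141, -0.0, -0.38]
force: [0.2, 0.4, -0.0]
opening: 52.7
finger_force: 0.0
```

Well centred. Go down, grip, turn the bar to about +1.45, release.

```bash
python3 -m pendant '0.4 0 0.0005 0.02 0;0.4 0 0 0.02 0;0.4 0 0 0 0;1 0 0 0 0;1 0 0 0 0;1 0 0 0 0;1 0 0 0 0;1 0 0 0 0;1 0 0 0 0;1 0 0 0 0'; python3 -m pendant '1 0 0 0 -0.12;1 0 0 0 -0.12;1 0 0 0 -0.12;1 0 0 0 0; 1 0 0 0 0;0.4 0 0 0 0;0.4 0 0 0 0;0.4 0 0 0 0;0.4 0 0 0 0;0.4 0 0 0 0'
```

```text
t: 13.0
position: [540.1, 129.7, 47.2]
eef_rot: [-3.138, -0.002, -0.383]
force: [2.3, 5.6, -1.4]
opening: 17.7
finger_force: 30.0
t: 14.0
position: [538.6, 127.0, 46.4]
eef_rot: [3.141, 0.0, -0.024]
force: [-0.1, 0.8, 0.2]
opening: 51.8
finger_force: 0.0
```

Both buttons are aside. The self-centring grips put the box at about (530.5, 202.5) in tool readings, against (532.7, 199) from the camera. Next I'll look at the cover.

```bash
python3 -m pendant '0.4 0 0 -0.05 0;0.4 0 0 -0.05 0;0.4 0 0 -0.05 0;0.4 -0.002 0.0445 -0.035 0;0.4 -0.002 0.0445 -0.035 0;0.4 -0.002 0.0445 -0.035 0;0.4 -0.002 0.0445 -0.025 0;0.4 -0.002 0.0445 0 0;0.4 -0.002 0.0445 0 0;0.4 0 0 0 -0.14'; python3 -m pendant '0 0 0 0 -0.145;0 0 0 0 -0.145;0 0 0 0 -0.145;0 0 0 0 -0.145;0 0 0 0 -0.145;0 0 0 0 -0.145;0 0 0 0 -0.145;0 0 0 0 -0.145;0 0 0 0 -0.145;0 0 0 0 -0.15'
python3 -m pendant '0 0 0 0 0;0 0 0 0 0'; python3 - <<'E'
from h import *
m=viewer.camera_model('wrist'); im=viewer.capture('wrist'); cv2.imwrite('pics/w6.png',im)
for t in ['cover','glue_bottle','offcut']:
    for r in viewer.masks_of('wrist',t)[:3]:
        k=r['mask'].astype(np.uint8); c=max(cv2.findContours(k,0,1)[0],key=cv2.contourArea)
        P=np.array([ray(m,*p,12)[:2] for p in c[:,0]],np.float32)
        print(t,round(r['score'],2),k.sum(),cv2.minAreaRect(P),cv2.boundingRect(c))
E
```

```text
t: 15.0
position: [519.7, -130.2, 314.3]
eef_rot: [3.139, -0.001, 0.107]
force: [-0.2, 1.0, -0.5]
opening: 52.8
finger_force: 0.0
t: 16.0
position: [521.1, -122.9, 313.4]
eef_rot: [-3.141, 0.0, 1.577]
force: [0.4, 0.1, 0.0]
opening: 87.8
finger_force: 0.0
t: 16.2
position: [521.1, -122.9, 313.5]
eef_rot: [-3.141, 0.0, 1.566]
force: [1.1, -1.0, 0.6]
opening: 88.0
finger_force: 0.0
cover 0.86 6405 ((517.6049194335938, -183.65126037597656), (93.86341094970703, 123.193603515625), 62.404502868652344) (255, 187, 113, 101)
cover 0.64 6532 ((314.1287841796875, -188.0267791748047), (128.55572509765625, 94.43184661865234), 32.68025207519531) (100, 189, 116, 105)
cover 0.58 469 ((247.20851135253906, -308.294677734375), (35.54726028442383, 36.01725387573242), 88.73481750488281) (105, 314, 27, 24)
glue_bottle 0.94 2351 ((566.8970336914062, -92.7425537109375), (67.0792465209961, 67.35662078857422), 0.03393121436238289) (323, 141, 54, 55)
glue_bottle 0.36 4399 ((385.9504699707031, 15.803754806518555), (82.59632110595703, 91.852783203125), 85.30785369873047) (162, 40, 77, 75)
offcut 0.68 1844 ((614.2491455078125, -235.88446044921875), (47.81919479370117, 75.6003189086914), 52.29563903808594) (353, 247, 60, 57)
```

View pics/w6.png

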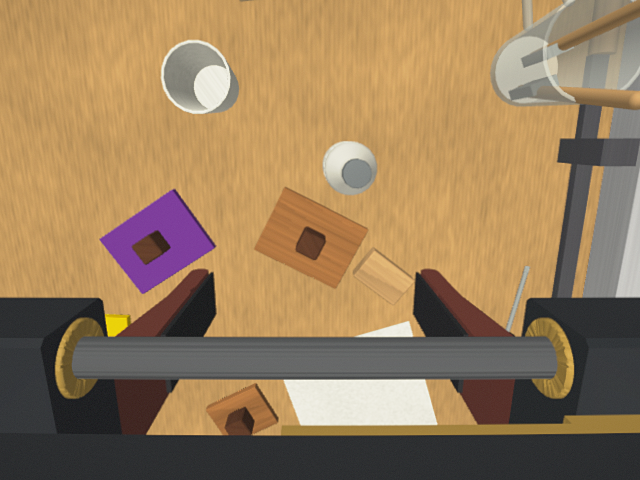

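The cover is at px (311,240), with the bottle (350,167) off its +y side and the offcut (384,275) off its +x side. Cover centre by camera is (517.6, -183.7), x axis at -0.482 rad, so I'll grip the pull along cover x. With the bias applied, the target is (515.4, -180.2) at yaw 1.089.

```bash
python3 -m pendant '0.3 -0.03 -0.003 0 0;0.3 -0.0275 -0.0025 0 0;0.3 0 0 0.03 0.12;0.3 0 0 0.045 0.12;0.3 0 0 0.045 0.12;0.3 0 0 0.045 0.117;0.3 0 0 0.045 0;0.3 0 0 0.045 0;0.3 0 0 0 0;0.3 0 0 0 0'
```

```text
t: 17.4
position: [515.8, -180.5, 59.0]
eef_rot: [-3.141, 0.001, 1.093]
force: [0.1, -0.2, 1.3]
opening: 61.5
finger_force: 0.0
```

```bash
python3 -m pendant '0.3 0 0 0.03 0.004;0.3 0 0 0.03 0;0.3 0 0 0.01 0;0.3 0 0 0 0;0.3 0 0 0 0'; python3 -m pendant '0.3 0 0 0.006 0;0.3 0 0 0.004 0;0.3 0 0 0 0'
```

```text
t: 17.9
position: [517.3, -180.8, -9.4]
eef_rot: [3.139, -0.001, 1.089]
force: [-0.0, -0.5, 0.0]
opening: 61.6
finger_force: 0.0
t: 18.2
position: [515.8, -180.2, -21.5]
eef_rot: [-3.141, -0.0, 1.09]
force: [-0.3, 0.1, 0.8]
opening: 61.5
finger_force: 0.0
```

```bash
python3 -m pendant '1 0 0 0 0;1 0 0 0 0;1 0 0 0 0;1 0 0 0 0;1 0 0 0 0;1 0 0 0 0;1 0 0 0 0'; python3 -m pendant '1 0 0 -0.004 0;1 0 0 -0.006 0;1 0 0 -0.02 0;1 0 0 -0.03 0;1 0 0 0 0;1 0 0 0 0'
```

```text
t: 18.9
position: [515.9, -180.3, -21.4]
eef_rot: [3.141, -0.0, 1.09]
force: [-0.1, -0.5, 0.6]
opening: 29.6
finger_force: 30.0
t: 19.5
position: [516.3, -180.2, 39.3]
eef_rot: [3.14, -0.001, 1.09]
force: [-0.0, -0.0, -2.6]
opening: 30.0
finger_force: 30.0
```

Cover is in hand; its underside is at reported z + 21.4 mm. I'll lift clear of the bottle, carry it over the box and turn it.

```bash
python3 -m pendant '1 0 0 -0.03 0;1 0 0 -0.04 0;1 0 0 -0.04 0;1 0 0 -0.04 0;1 0 0 0 0;1 0.017 -0.008 0 0'; python3 -m pendant '1 0.033 -0.0157 0 0;1 0.036 -0.017 0 0;1 0.036 -0.017 0 0;1 0.036 -0.017 0 0;1 0.036 -0.017 0 0;1 0.036 -0.017 0 0;1 0.036 -0.017 0 0;1 0.036 -0.017 0 0;1 0.03 -0.014 0 0;1 0.014 -0.007 0 0'; python3 -m pendant '1 0 0 0 -0.12;1 0 0 0 -0.15;1 0 0 0 -0.15;1 0 0 0 -0.148;1 0 0 0 0;1 0 0 0 0'
```

```text
t: 20.1
position: [516.3, -163.7, 188.6]
eef_rot: [3.14, 0.001, 1.086]
force: [0.2, 0.6, -1.9]
opening: 30.2
finger_force: 30.0
t: 21.1
position: [529.2, 205.8, 186.4]
eef_rot: [-3.139, 0.001, 1.094]
force: [0.2, -0.2, -0.7]
opening: 30.0
finger_force: 30.0
t: 21.7
position: [530.5, 201.1, 187.7]
eef_rot: [-3.14, 0.001, 1.652]
force: [0.3, 0.3, -2.4]
opening: 29.6
finger_force: 30.0
```

```bash
python3 -m pendant '1 0.0015 0 0.03 -0.007;1 0 0 0.03 0;1 0 0 0 0;1 0 0 0 0'; python3 - <<'E'
from h import *
o=status.get_obs(); m=viewer.camera_model('wrist'); im=viewer.capture('wrist'); cv2.imwrite('pics/w7.png',im)
print(o['position'],o['eef_rot'][2])
zt=o['position'][2]+21.4+12
for r in viewer.masks_of('wrist','cover')[:2]:
    k=r['mask'].astype(np.uint8); c=max(cv2.findContours(k,0,1)[0],key=cv2.contourArea)
    P=np.array([ray(m,*p,zt)[:2] for p in c[:,0]],np.float32)
    print(round(r['score'],2),k.sum(),cv2.minAreaRect(P),cv2.boundingRect(c))
E
```

```text
t: 22.1
position: [530.5, 203.3, 128.6]
eef_rot: [-3.14, 0.001, 1.662]
force: [0.2, 1.0, 0.2]
opening: 30.0
finger_force: 30.0
[530.45881391 203.34049771 128.57728227] 1.6624592615900795
0.74 31965 ((530.084228515625, 213.57861328125), (122.20223999023438, 68.06017303466797), 5.22576904296875) (171, 190, 286, 147)
0.74 9278 ((408.31005859375, 246.75958251953125), (39.651981353759766, 49.16129684448242), 6.686152458190918) (0, 105, 88, 120)
```

View pics/w7.png

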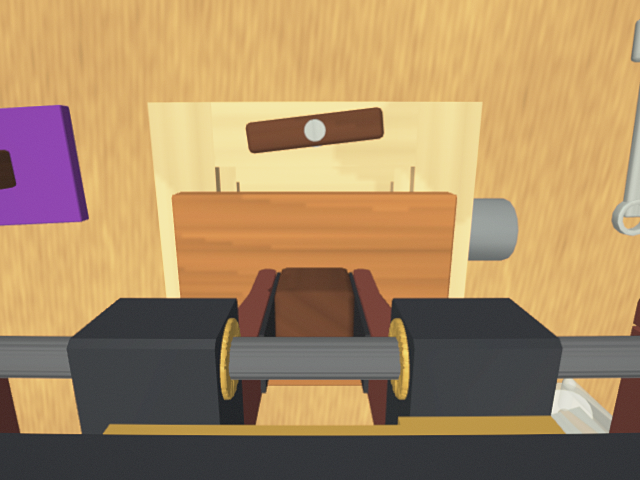

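The held cover's front edge is at v=193 and square with the box, and the left bar lies along the edge with its screw at (315,130). I'll do a bias check from this view before lowering.

```bash
python3 - <<'E'
from h import *
m=viewer.camera_model('wrist')
print('pivotL',ray(m,315,130,95), 'expected cam(high) 526.3,270.9; tool 524,274')
print('cover edge',ray(m,176,195,162),ray(m,454,193,162), 'bench-lie edges')
print('rim far',ray(m,149,102,70),ray(m,482,101,70))
E
```

```text
pivotL [526.45423382 274.29858441  95.        ] expected cam(high) 526.3,270.9; tool 524,274
cover edge [469.42288205 240.29670739 162.        ] [588.20892353 252.17966429 162.        ] bench-lie edges
rim far [420.64772826 282.48494061  70.        ] [629.80205234 302.5856072   70.        ]
```

The lower view puts the cover about 3 mm short of the box centre in y, with x matching. I'll shift by +3 mm and lower carefully.

```bash
python3 -m pendant '1 0.003 0 0.02 0;1 0 0 0.025 0;1 0 0 0.02 0;1 0 0 0.008 0;1 0 0 0 0;1 0 0 0 0'; python3 -m pendant '1 0 0 0.003 0;1 0 0 0.003 0;1 0 0 0.003 0;1 0 0 0 0;1 0 0 0 0'
```

```text
t: 22.8
position: [531.3, 207.0, 56.9]
eef_rot: [3.14, -0.001, 1.664]
force: [0.1, -0.3, -1.1]
opening: 30.0
finger_force: 30.0
t: 23.3
position: [530.3, 206.7, 46.5]
eef_rot: [-3.141, 0.0, 1.665]
force: [0.1, 0.6, 0.2]
opening: 29.4
finger_force: 30.0
```

```bash
python3 -m pendant '1 0 0 0.003 0;1 0 0 0.003 0;1 0 0 0 0;1 0 0 0 0'; python3 -m pendant '1 0 0 0.002 0;1 0 0 0.0015 0;1 0 0 0 0;1 0 0 0 0'
```

```text
t: 23.7
position: [530.3, 206.6, 40.4]
eef_rot: [-3.141, 0.0, 1.665]
force: [0.5, 0.5, -0.7]
opening: 29.4
finger_force: 30.0
t: 24.1
position: [530.3, 206.6, 37.0]
eef_rot: [-3.142, 0.0, 1.665]
force: [-0.1, -0.3, -0.8]
opening: 29.8
finger_force: 30.0
```

```bash
python3 -m pendant '1 0 0 0.001 0;1 0 0 0.001 0;1 0 0 0 0;1 0 0 0 0'
```

```text
t: 24.5
position: [530.5, 206.8, 36.6]
eef_rot: [3.141, -0.0, 1.665]
force: [-4.7, -0.8, 12.7]
opening: 29.5
finger_force: 30.0
```

Contact comes exactly at the expected home height. I'll release, rise and check.

```bash
python3 -m pendant '1 0 0 -0.001 0;0.3 0 0 0 0;0.3 0 0 0 0;0.3 0 0 0 0;0.3 0 0 0 0;0.3 0 0 0 0;0.3 0 0 -0.03 0;0.3 0 0 -0.05 0;0.3 0 0 -0.05 0;0.3 0 0 -0.05 0'; python3 -m pendant '0.3 0.02 0 -0.05 0;0.3 0 0 -0.05 0;0.3 0 0 0 0;0.3 0 0 0 0'; python3 - <<'E'
from h import *
m=viewer.camera_model('wrist'); im=viewer.capture('wrist'); cv2.imwrite('pics/w8.png',im)
E
```

```text
t: 25.5
position: [530.0, 206.5, 217.9]
eef_rot: [-3.141, 0.0, 1.665]
force: [0.9, 0.4, -0.4]
opening: 61.6
finger_force: 0.0
t: 25.9
position: [529.0, 225.3, 313.5]
eef_rot: [3.139, -0.001, 1.665]
force: [0.8, 0.9, -0.3]
opening: 61.4
finger_force: 0.0
```

View pics/w8.png

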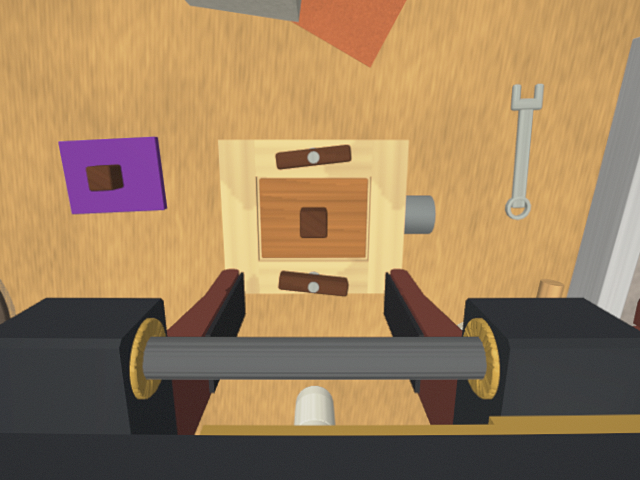

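The cover lies flush in the rebate at px (313,218), with both bars clear. Now I'll turn the left button back across.

```bash
python3 -m pendant '0.5 0.025 0 0 0;0.5 0.024 -0.0005 0 0;0.5 0 0 0.03 0.146;0.5 0 0 0.03 0.146;0.5 0 0 0.03 0.146;0.5 0 0 0.03 0.146;0.5 0 0 0.03 0.146;0.5 0 0 0.03 0.146;0.5 0 0 0.03 0.146;0.5 0 0 0.015 0.146'; python3 -m pendant '0.5 0 0 0 0.146;0.5 0 0 0 0.146;0.5 0 0 0 0;0.5 0 0 0 0'
```

```text
t: 26.95
position: [520.8, 271.9, 82.8]
eef_rot: [3.14, 0.007, 0.49]
force: [-0.6, 0.1, 0.4]
opening: 44.0
finger_force: 0.0
t: 27.35
position: [522.6, 273.3, 86.2]
eef_rot: [3.14, 0.002, 0.209]
force: [0.1, 0.1, 0.4]
opening: 43.6
finger_force: 0.0
```

```bash
python3 -m pendant '0.5 0.001 0 0.02 0;0.5 0 0 0.02 0;0.5 0 0 0 0;1 0 0 0 0;1 0 0 0 0;1 0 0 0 0;1 0 0 0 0;1 0 0 0 0;1 0 0 0 0'; python3 -m pendant '1 0 0 0 -0.145;1 0 0 0 -0.145;1 0 0 0 -0.145;1 0 0 0 -0.145;1 0 0 0 -0.145;1 0 0 0 -0.145;1 0 0 0 -0.145;1 0 0 0 -0.145;1 0 0 0 -0.145;1 0 0 0 -0.145';python3 -m pendant '1 0 0 0 0;1 0 0 0 0;0.5 0 0 0 0;0.5 0 0 0 0;0.5 0 0 0 0;0.5 0 0 0 0;0.5 0 0 -0.04 0;0.5 0 0 0 0'
```

```text
t: 28.25
position: [525.0, 274.4, 48.3]
eef_rot: [-3.141, -0.001, 0.205]
force: [-1.2, -1.2, 6.3]
opening: 17.7
finger_force: 30.0
t: 29.25
position: [524.0, 275.2, 48.3]
eef_rot: [-3.142, -0.001, 1.661]
force: [-3.5, 0.6, 5.1]
opening: 17.7
finger_force: 30.0
t: 30.05
position: [527.0, 275.5, 91.4]
eef_rot: [3.136, -0.003, 1.655]
force: [1.2, -0.5, 0.3]
opening: 43.8
finger_force: 0.0
```

```bash
python3 -m pendant '0.5 -0.03 0 -0.02 0;0.5 -0.04 0 0 0;0.5 -0.04 0 0 0;0.5 -0.035 -0.0015 0 0;0.5 0 0 0 -0.1455;0.5 0 0 0 -0.1455;0.5 0 0 0 -0.1455;0.5 0 0 0 -0.1455;0.5 0 0 0 -0.1455;0.5 0 0 0 -0.1455'; python3 -m pendant '0.5 0 0 0 -0.1455;0.5 0 0 0 -0.1455;0.5 0 0 0 -0.1455;0.5 0 0 0.02 -0.1455;0.5 0 0 0 0;0.5 0 0 0 0'
```

```text
t: 31.05
position: [535.2, 129.4, 107.3]
eef_rot: [3.142, 0.0, 2.534]
force: [-0.2, 0.1, 0.9]
opening: 43.7
finger_force: 0.0
t: 31.65
position: [534.9, 129.3, 87.3]
eef_rot: [-3.141, -0.001, 3.105]
force: [-0.6, 0.6, 0.2]
opening: 43.9
finger_force: 0.0
```

```bash
python3 -m pendant '0.5 -0.0018 0.0014 0.02 0;0.5 0 0 0.02 0;0.5 0 0 0 0;1 0 0 0 0;1 0 0 0 0;1 0 0 0 0;1 0 0 0 0;1 0 0 0 0;1 0 0 0 0'; python3 -m pendant '1 0 0 0 0.145;1 0 0 0 0.145;1 0 0 0 0.145;1 0 0 0 0.145;1 0 0 0 0.145;1 0 0 0 0.145;1 0 0 0 0.145;1 0 0 0 0.145;1 0 0 0 0.145;1 0 0 0 0.145';python3 -m pendant '1 0 0 0 0;1 0 0 0 0;0.5 0 0 0 0;0.5 0 0 0 0;0.5 0 0 0 0;0.5 0 0 0 0;0.5 0 0 -0.04 0;0.5 0 0 -0.05 0;0.5 0 0 -0.05 0;0.5 0.04 0 -0.05 0'; python3 -m pendant '0.5 0.04 0 -0.05 0;0.5 0.02 0 -0.03 0;0.5 0 0 0 0;0.5 0 0 0 0'; python3 - <<'E'
from h import *
m=viewer.camera_model('wrist'); im=viewer.capture('wrist'); cv2.imwrite('pics/w9.png',im)
E
```

```text
t: 32.55
position: [537.6, 130.8, 48.4]
eef_rot: [3.141, 0.001, 3.109]
force: [-2.1, -0.4, 6.2]
opening: 17.8
finger_force: 30.0
t: 33.55
position: [537.6, 130.8, 48.4]
eef_rot: [3.14, -0.0, 1.654]
force: [-0.6, -0.8, 6.3]
opening: 17.6
finger_force: 30.0
t: 34.55
position: [535.6, 157.8, 229.7]
eef_rot: [3.139, 0.002, 1.653]
force: [0.4, 1.5, -0.7]
opening: 43.7
finger_force: 0.0
t: 34.95
position: [529.6, 213.2, 295.5]
eef_rot: [3.141, 0.0, 1.661]
force: [0.4, 0.1, -0.5]
opening: 43.8
finger_force: 0.0
```

View pics/w9.png

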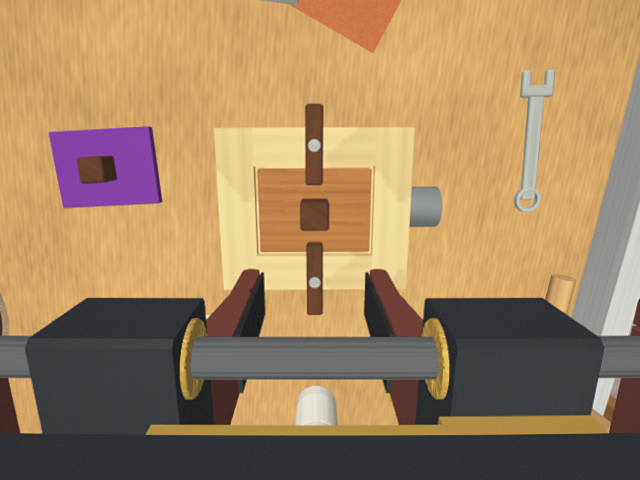

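The cover is flush, both bars (314,145) and (314,280) stand square across the edge, and the gripper is clear. Handing in.

```bash
python3 -c "
from bench import workorder
print(workorder.close_job())"
```

```text
the job is handed in; nothing more can be done
None
```

The hatch cover lies flush in the dust box with both turnbuttons square across its edge; I handed the job in at about 35 s, and no verdict came back.

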